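Set the limit ring, then bring the trim knob up to its stop

TASK

On the grey trim box, first turn the wide outer ring clockwise until its tab points at the raised index on the panel, leaving the narrow knob in its middle as it is. Then turn only the middle knob anticlockwise until you feel it come to rest against the sprung stop hidden inside the ring, gently, so that the ring's tab stays at the index; let go and leave the knob resting on the stop. Leave the small things around the box where they are.

Things in the scene. Friction and masses are not known exactly. Their poses are not given: they have to be found in the camera images.
- box: grey trim box, 150 x 124 x 46 mm, fixed; origin at the centre of its underside, z up, -x toward its front edge. On its grey top panel, 46 mm up, stand a wide low ring and a narrow tall knob on one vertical axis, 12 mm from the box's centre toward the front. Two 12 mm posts at the rear edge. All turning here is as seen from above; anticlockwise is positive
- axis (a point): the common axis of ring and knob, at panel height. The stop rides inside the ring; a knob let go anywhere on the stop's sprung travel stays there by its friction, bearing on it
- index (a point): point on the panel 38 mm from the axis toward the box's front, at the nose of the raised steel index (3 mm high, 38 to 50 mm from the axis)
- ring: outer ring: knurled aluminium, 56 mm diameter, 1 to 22 mm above the panel, with one tab reaching 38 mm from the axis. Origin on the axis at panel height; -x points along the tab; its frame is aligned with the box's when the tab is at the index. Starts 0.45 to 1.0 rad anticlockwise of that; runs -0.4 to 1.4 rad; stays where left (takes 0.40 N m to turn)
- ring_tab (a point): outer tip of the ring's tab (7 mm wide, 1.5 to 7.5 mm above the panel), 38 mm from the axis; straight above point index when the ring is set
- knob: inner knob: fluted black plastic, 26 mm diameter, grip from 26 to 55 mm above the panel; a thin 34 mm skirt, 23 to 26 mm up, lies over the ring's top. Origin on the axis at panel height; -x points along the pale pointer line on top. Turns separately from the ring against 0.08 N m of friction and stays where left; starts within 0.1 rad of the box's frame
- knob_mark (a point): outer end of the knob's pointer line, 12 mm from the axis, 55 mm above the panel. With the tab at the index, the knob meets the hidden stop after 0.45 to 1.35 rad anticlockwise from its start (felt only, not measured). The stop first yields 0.12 rad, adding up to 0.05 N m, then is solid; 0.3 N m above the running torque is too hard, and 0.4 drags the ring
- relay: blue relay block, 35 x 50 x 40 mm, bystander; origin at the centre of its underside
- terminals: green terminal block, 17 x 52 x 22 mm, bystander; origin at the centre of its underside
- tape: roll of black tape lying flat, 68 mm diameter, 19 mm high, bystander; origin at the centre of its underside

How it is judged:
On the way, in this order (a step that is already met when the one before it is completed fails the run):
1. the ring's tab stands at the index (within 3 mm) while the knob is still as it was (its pointer within 2 mm of its start) (horizontal distance between ring_tab and index below 0.003 m and distance of knob_mark from where it was at the start of the episode below 0.002 m), for 0.3 s.
2. the knob bears on the stop inside the ring, the tab still at the index (within 3 mm) (horizontal distance between ring_tab and index below 0.003 m and contact force between knob and ring above 0.5 N), for 0.3 s.
At the end, for the whole second after the job is handed in: the ring's tab is within 3 mm of the index and the knob rests on the ring's hidden stop, still bearing on it with more than 0.5 N, both at rest and released (all of step 2 and angular speed of each of knob, ring below 0.05 rad/s); the robot touches nothing.
It fails at once if the knob is forced against the stop (more than 18 N) (contact force between knob and ring above 18 N).
It fails at once if the relay block is shifted by more than 15 mm (distance of relay from where it was at the start of the episode above 0.015 m).
It fails at once if the terminal block is shifted by more than 15 mm (distance of terminals from where it was at the start of the episode above 0.015 m).
It fails at once if the tape roll is shifted by more than 15 mm (distance of tape from where it was at the start of the episode above 0.015 m).
It also fails if it takes over 69 s, if anything falls off the work surface, if the arm or the gripper's body presses on something with over 40 N, if the wrist force passes 120 N, or if a joint passes its speed limit or range.

ROBOT

A 6-joint arm with a two-finger parallel gripper is mounted at the origin on a cart in front of the work surface, level with it; the furniture and walls round the work are solid. World frame = base frame: x ahead of the robot, y to its left, z up, the work surface at z = 0. Lengths are in m, angles in rad, forces in N, time in s.
With the tool pointing down it reaches from about 0.35 to 0.875 m from the base axis. Payload 15.5 kg.
Tool frame: the origin (TCP) lies midway between the tips of the shut fingers; the grasp point (between the pads) lies 19 mm behind it; z points along the fingers, y is the line along which they close (so a half turn about z gives the same grasp; the last joint's range is limited). The gripper opens to 85 mm and grips with 20 to 120 N. Pads are 22 mm wide; open, the fingers measure 114 mm over their backs; the gripper's body (76 mm by 85 mm) begins 54 mm behind the grasp point. The pads swing forward as they close: fully open they stand 13 mm farther back than shut.
Start: joints at [1.103, 0.494, 1.345, -0, 1.302, -0.096], TCP at [0.228, 0.582, 0.206] pointing down, gripper open.
Joint ranges: [-2.91, 2.91], [-0.82, 2.16], [0.22, 2.67], [-1.22, 4.37], [0.12, 2.79], [-3.08, 3.08]. Speed limits (rad/s): [1.89, 1.89, 2.57, 3.01, 3.01, 3.01].

INTERFACE

Orientations are given as a unit quaternion [w, x, y, z].
In Python, from plant import bot, get_image, get_calibration gives the robot as it stands.
- The arm moves only by the shell command python3 -m jog 'ROWS' [FORCE]. ROWS is JSON, a list that holds one entry, the list of rows, each a list of 5 numbers: the shift along the tool's x, y, z in mm, then the turn about the tool's z in degrees, then the closure in counts, from 0 (fully open) to 255 (shut). In form: [[[tx, ty, tz, twist, fingers], ...]]. A call has 1 to 5 rows; each row is the pose to reach, as a shift and turn from the pose commanded when the call began, along the tool's axes at that moment; what a row does not reach only later rows make up. A row lasts 1/8 s, in which the tool goes at most 62.5 mm and 10.7 degrees, less where a joint would pass 70% of its speed; a pose out of reach is approached as far as the arm can. A call with a gripper value outside its range is refused whole. The fingers move at their own pace and stop on an object; FORCE is the grip in N (left out, the last holds). Time passes only in rows, so rows that repeat a pose let the fingers close. It gives the time, the measured TCP pose, the force, the opening and the grip force at its end, in the units of the state.
- bot.read_state(): the state, without advancing time (a new reading comes with each control period).
- get_image(name): name is "scene" or "side" or "wrist"; returns the picture (400x640x3 uint8, red, green, blue); there is no depth.
- get_calibration(name): a dict with "intrinsics" (3x3 intrinsics, pixels), "eye" and "rotation" of the camera in the world. Camera axes: x right, y up, looking along -z (the intrinsics and any distortion apply to the point x, -y, -z); pixel columns grow to the right and rows downward; lengths in m; the calibration is good to about 2 mm. A picture is of the moment at which its call begins: read the wrist's pose just before it. get_calibration takes no time and is no camera call; for the wrist camera it gives the pose at the moment of the call.
- bot.close_job(): hands the job in; it is judged then, once.
The state is a dict: "time_s": time; "joints": joint angles; "qd": joint speeds; "tau": joint torques, N m; "tool_pos": TCP position; "tcp_rot": TCP orientation; "ft_force": force on the tool from outside, world axes, zero at the start; "ft_torque": the same for the moment, N m; "finger_gap": finger opening in m; "finger_force": force on a finger pad.
Only numpy, scipy, OpenCV 4.12 (cv2) and the standard library are available. Lean on these libraries where they do the work, as an engineer would, in place of code of your own. Each camera call takes 0.05 s, during which the arm holds its last target. There are 200 camera calls.

## Working session

There is one attempt and no reset: what is moved stays moved. The work goes in short steps, Python scripts to look and compute and a shell command to move; the robot and the scene stay as the last step left them, time stands still between calls to the robot, and variables do not carry over. Pictures are saved under pics/ and viewed, at most 10 in all, crops included, and the job is handed in when it is done.

```bash
mkdir -p pics; ls
python3 - <<'E'
from plant import bot,get_image,get_calibration
import cv2,numpy as np
print(bot.read_state())
for n in("scene","side"):
    im=get_image(n);cv2.imwrite(f"pics/{n}0.png",im[:,:,::-1]);c=get_calibration(n);print(n,c)
E
```

```text
pics
{'time_s': 0.0, 'joints': array([ 1.10248225e+00,  4.94185538e-01,  1.34611012e+00,  5.52086213e-06,
        1.30251549e+00, -9.55002559e-02]), 'qd': array([-0.00072038, -0.00116816, -0.00014305, -0.00105977, -0.00042041,
        0.0015794 ]), 'tau': array([ 1.74615965e-03, -8.82179689e+01, -3.83876252e+01,  1.39731605e-04,
        1.01071049e-02,  3.88189176e-05]), 'tool_pos': array([0.22746953, 0.58172374, 0.20530593]), 'tcp_rot': array([-1.72041838e-04,  1.85329943e-01,  9.82676163e-01, -5.84459093e-04]), 'ft_force': array([0.11632491, 1.52657699, 0.60380112]), 'ft_torque': array([-0.02284519, -0.03858894,  0.02574093]), 'finger_force': 0.0, 'finger_gap': 0.08551788335972514}
scene {'intrinsics': array([[462.50313885,   0.        , 315.7523714 ],
       [  0.        , 462.50313885, 201.00862862],
       [  0.        ,   0.        ,   1.        ]]), 'eye': array([0.05594749, 0.02498298, 0.75279072]), 'rotation': array([ 0.82509668,  0.28346379, -0.16864731, -0.45871759])}
side {'intrinsics': array([[365.15652772,   0.        , 318.25718486],
       [  0.        , 365.15652772, 203.52397197],
       [  0.        ,   0.        ,   1.        ]]), 'eye': array([ 0.37386477, -0.42103131,  0.53041311]), 'rotation': array([ 0.86537968,  0.48902784, -0.0554686 , -0.09430283])}
```

View pics/scene0.png

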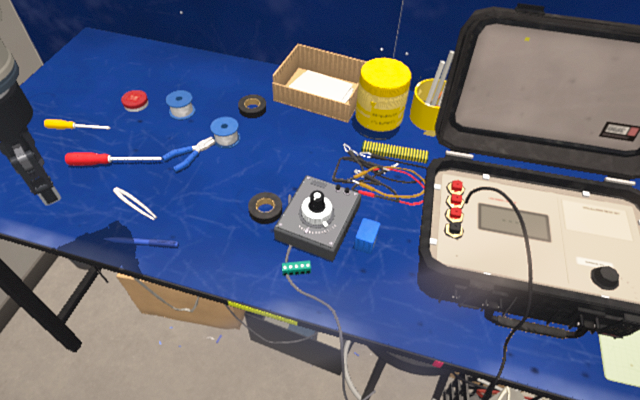

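View pics/side0.png

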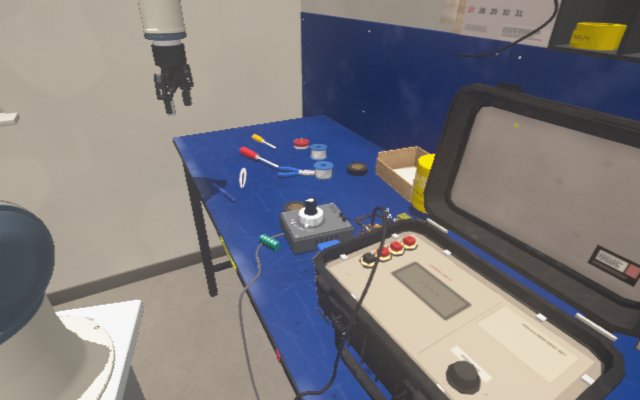

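The scene view shows the box around (318,217), knob top around (317,196), tape at (266,207), relay at (368,234) and terminals at (296,267). I'll enlarge that region next.

```bash
cat > h.py <<'E'
from plant import bot,get_image,get_calibration
import cv2,numpy as np
from scipy.spatial.transform import Rotation as R
def rot(q): return R.from_quat(np.roll(q,-1))
def proj(c,P):
    P=np.atleast_2d(P); p=rot(c["rotation"]).inv().apply(P-c["eye"]); K=c["intrinsics"]
    return np.c_[K[0,2]+K[0,0]*p[:,0]/-p[:,2], K[1,2]-K[1,1]*p[:,1]/-p[:,2]]
def ray(c,uv,z):
    uv=np.atleast_2d(uv).astype(float);K=c["intrinsics"]
    d=rot(c["rotation"]).apply(np.c_[(uv[:,0]-K[0,2])/K[0,0],-(uv[:,1]-K[1,2])/K[1,1],-np.ones(len(uv))])
    return c["eye"]+d*((z-c["eye"][2])/d[:,2])[:,None]
def crop(im,x0,y0,x1,y1,k,name): cv2.imwrite(name,cv2.resize(im[y0:y1,x0:x1,::-1],None,fx=k,fy=k,interpolation=cv2.INTER_CUBIC))
E
python3 - <<'E'
from h import *
im=cv2.imread("pics/scene0.png")[:,:,::-1]
crop(im,240,165,400,285,5,"pics/c1.png")
c=get_calibration("scene")
print(ray(c,[317,196],.101),ray(c,[266,207],.019),ray(c,[368,234],.02),ray(c,[296,267],.011))
E
```

```text
[[0.51555879 0.28992609 0.101     ]] [[0.49450671 0.39476836 0.019     ]] [[0.54478229 0.19102834 0.02      ]] [[0.41466531 0.27146595 0.011     ]]
```

View pics/c1.png

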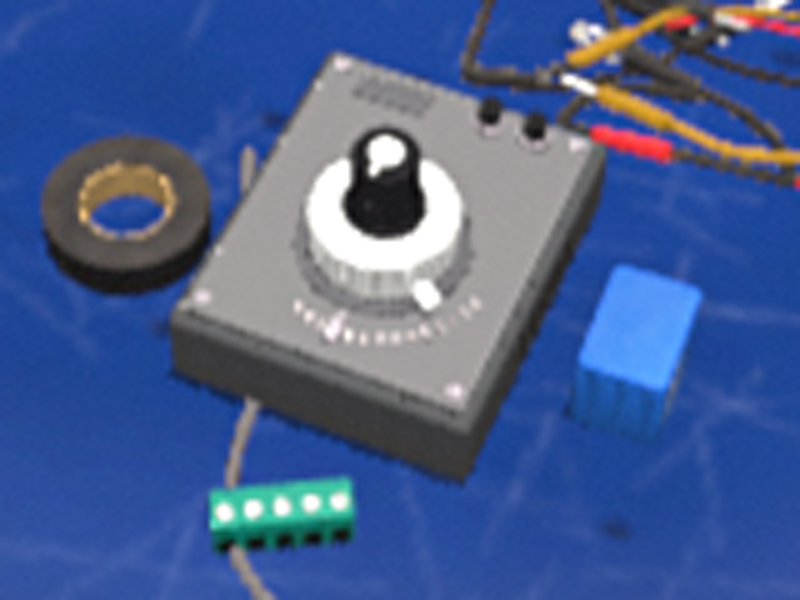

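The crop shows the top-panel corners at about (172,316), (335,55), (607,150) and (468,425). The index is near (334,327), the tab tip near (430,298) and the knob top near (384,148).

Run:
```python
from h import *
c=get_calibration("scene")
f=lambda p:np.array(p)/5+[240,165]-.4
co=ray(c,f([[172,316],[335,55],[607,150],[468,425]]),.046)[:,:2]
print(co,np.linalg.norm(np.diff(co,axis=0),axis=1))
e=(co[1]-co[0])+(co[2]-co[3]);yaw=np.arctan2(e[1],e[0]);m=co.mean(0)
ax=m-.012*np.array([np.cos(yaw),np.sin(yaw)])
print("yaw",yaw,"centre",m,"axis",ax,"knob",ray(c,f([[384,148]]),.101))
k=ray(c,f([[334,327]]),.049)[0,:2];t=ray(c,f([[430,298]]),.052)[0,:2]
for p in(k,t):d=p-ax;print(p,np.linalg.norm(d),np.arctan2(-d[1],-d[0])-yaw)
s=bot.read_state();print(rot(s['tcp_rot']).as_matrix());print(get_calibration("wrist"))
```

```text
[[0.44626508 0.3402128 ]
 [0.58880398 0.35819126]
 [0.60400085 0.24053084]
 [0.46358878 0.22265545]] [0.14366824 0.11863777 0.14154532]
yaw 0.12604224331641678 centre [0.52566467 0.29039759] axis [0.51375986 0.28888908] knob [[0.51858335 0.29305325 0.101     ]]
[0.47245131 0.28537748] 0.04145754817483282 -0.04123714910342145
[0.50087341 0.26102025] 0.030703950014673565 1.0116392046166618
[[-9.31320847e-01  3.64199456e-01 -4.86357563e-04]
 [ 3.64199763e-01  9.31320387e-01 -9.32216990e-04]
 [ 1.13441793e-04 -1.04532443e-03 -9.99999447e-01]]
{'intrinsics': array([[284.88678842,   0.        , 321.3133713 ],
       [  0.        , 284.88678842, 200.52544514],
       [  0.        ,   0.        ,   1.        ]]), 'eye': array([0.15975636, 0.6092628 , 0.3734355 ]), 'rotation': array([ 0.81709316, -0.11829804, -0.08073715,  0.5584316 ])}
```

```bash
python3 -m jog '[[[-55,-25,-10,-10,0],[-110,-50,-10,-20,0],[-165,-75,-10,-30,0],[-220,-100,-10,-40,0],[-275,-125,-10,-50,0]]]' 60
```

```text
time_s: 0.72
tool_pos: [0.4268, 0.3773, 0.2157]
tcp_rot: [-0.0, -0.233, 0.973, -0.0]
ft_force: [1.2, 0.1, -1.0]
finger_gap: 0.0851
finger_force: 0.0
```

```bash
cat > st.py <<'E'
from h import *
import sys
s=bot.read_state();M=rot(s['tcp_rot']).as_matrix()
print(s['time_s'],s['tool_pos'].round(4),"yaw_y",np.arctan2(M[1,1],M[0,1]).round(4),"J",s['joints'].round(2),s['ft_force'].round(2),s['ft_torque'].round(3),s['finger_gap'],s['finger_force'])
if len(sys.argv)>2:
    d=np.array([float(v) for v in sys.argv[1:4]])-s['tool_pos'];print("tool mm",(M.T@d*1000).round(1))
if len(sys.argv)>4: print("twist deg",np.degrees(np.arctan2(M[1,1],M[0,1])-float(sys.argv[4])))
E
python3 st.py .514 .289 .215 2.57
```

```text
0.725 [0.4268 0.3773 0.2157] yaw_y 2.0402 J [ 0.62  0.41  1.47  0.    1.26 -1.42] [ 1.21  0.06 -1.03] [ 0.027 -0.019  0.025] 0.08511412108346723 0.0
tool mm [ -37.8 -118.2    0.7]
twist deg -30.355744705296765
```

```bash
python3 -m jog '[[[-19,-59,0,-10,0],[-38,-118,0,-20,0],[-38,-118,0,-30,0],[-38,-118,0,-30,0]]]'
python3 - <<'E'
from h import *
c=get_calibration("wrist");im=get_image("wrist");np.savez("w1.npz",**c);cv2.imwrite("pics/w1.png",im[:,:,::-1]);print(c)
E
python3 st.py
```

```text
time_s: 1.23
tool_pos: [0.5129, 0.2896, 0.2155]
tcp_rot: [-0.0, -0.473, 0.881, 0.0]
ft_force: [-0.7, 1.0, 0.3]
finger_gap: 0.0857
finger_force: 0.0
{'intrinsics': array([[284.88678842,   0.        , 321.3133713 ],
       [  0.        , 284.88678842, 200.52544514],
       [  0.        ,   0.        ,   1.        ]]), 'eye': array([0.47253814, 0.23059002, 0.38362137]), 'rotation': array([ 0.28521007, -0.04104618, -0.13742933,  0.94767273])}
1.275 [0.5124 0.2903 0.2156] yaw_y 2.5537 J [ 0.41  0.43  1.42  0.    1.28 -2.14] [-0.97 -0.27  0.23] [-0.007  0.041 -0.017] 0.08535465871199376 0.0
```

View pics/w1.png

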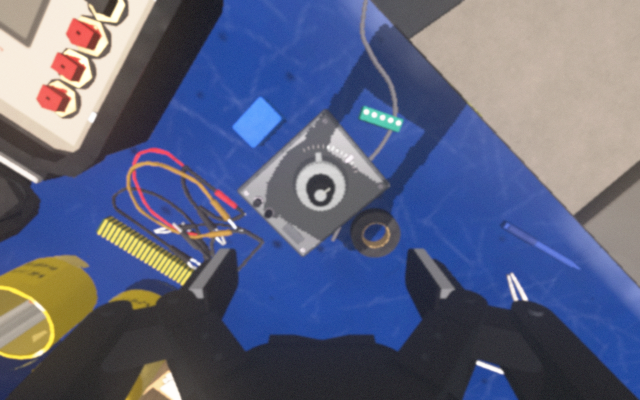

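The wrist view shows the knob top near (320,188), the tab near (319,157) and the index near (355,160). I'll enlarge it.

Run:
```python
from h import *
im=cv2.imread("pics/w1.png")[:,:,::-1]
crop(im,270,130,370,230,6,"pics/c2.png")
```

```text
(no output)
```

View pics/c2.png

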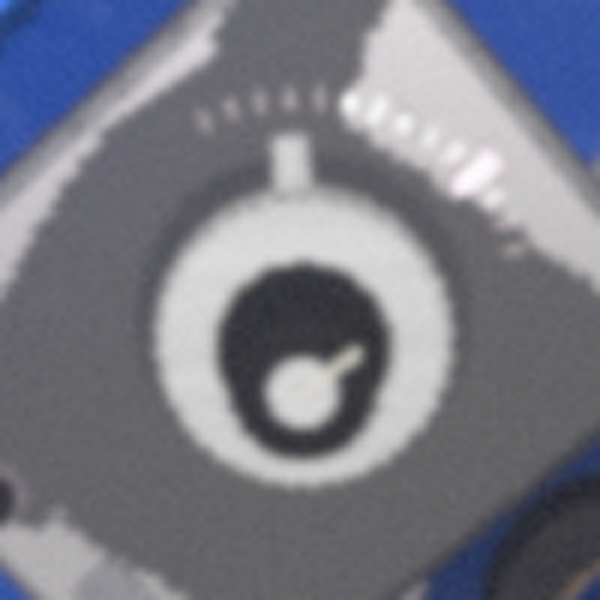

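Ring top centre is at (304,336), tab tip at (291,134), index nose at about (457,193), outer end of the index at (489,150), knob cap centre at (302,394) and pointer end at (360,349).

Run:
```python
from h import *
c=dict(np.load("w1.npz"))
f=lambda p:np.array(p)/6+[270,130]-.4
g=lambda p,z:ray(c,f([p]),z)[0,:2]
ax=g([304,336],.068);kn=g([302,394],.101);tab=g([291,134],.0535);n=g([457,193],.049);o=g([489,150],.049);m=g([360,349],.101)
print("axis",ax,"knob",kn)
a=(ax+kn)/2
def ang(p,q):d=p-q;return np.linalg.norm(d).round(4),np.arctan2(-d[1],-d[0]).round(3)
print("tab",ang(tab,a),"nose",ang(n,a),"outer",ang(o,a),"mark",ang(m,kn))
```

```text
axis [0.51516951 0.29319572] knob [0.51664437 0.29497365]
tab (np.float64(0.0375), np.float64(1.049)) nose (np.float64(0.0394), np.float64(0.116)) outer (np.float64(0.0495), np.float64(0.167)) mark (np.float64(0.0127), np.float64(0.092))
```

```bash
python3 st.py .5157 .2937 .047 2.62
```

```text
1.275 [0.5124 0.2903 0.2156] yaw_y 2.5537 J [ 0.41  0.43  1.42  0.    1.28 -2.14] [-0.97 -0.27  0.23] [-0.007  0.041 -0.017] 0.08535465871199376 0.0
tool mm [ -4.8  -1.  168.6]
twist deg -3.8002883278238793
```

```bash
python3 -m jog '[[[-5,-1,40,-4,0],[-5,-1,80,-4,0],[-5,-1,120,-4,0],[-5,-1,150,-4,0],[-5,-1,168,-4,0]]]' 40; python3 -m jog '[[[0,0,0,0,60],[0,0,0,0,110],[0,0,0,0,110],[0,0,0,0,110],[0,0,0,0,110]]]' 40; python3 st.py
```

```text
time_s: 1.9
tool_pos: [0.5147, 0.2947, 0.0463]
tcp_rot: [-0.001, -0.503, 0.864, 0.0]
ft_force: [0.5, -0.3, 0.1]
finger_gap: 0.0853
finger_force: 0.0
time_s: 2.52
tool_pos: [0.5164, 0.294, 0.0482]
tcp_rot: [0.0, -0.504, 0.864, -0.0]
ft_force: [-0.1, -0.3, 0.3]
finger_gap: 0.0486
finger_force: 0.0
2.525 [0.5164 0.294  0.0482] yaw_y 2.6278 J [ 0.42  0.64  1.58  0.    0.92 -2.21] [-0.11 -0.27  0.34] [ 0.012 -0.016  0.002] 0.04859615383802164 0.0
```

Run:
```python
from h import *
a=get_image("side");w=get_image("wrist")
A=cv2.resize(a[160:280,250:390],(560,480),interpolation=cv2.INTER_CUBIC)
W=cv2.resize(w[200:400,200:440],(560,466))[:466]
cv2.imwrite("pics/s2.png",A[:,:,::-1]);cv2.imwrite("pics/w2.png",w[:,:,::-1])
```

```text
(no output)
```

View pics/s2.png

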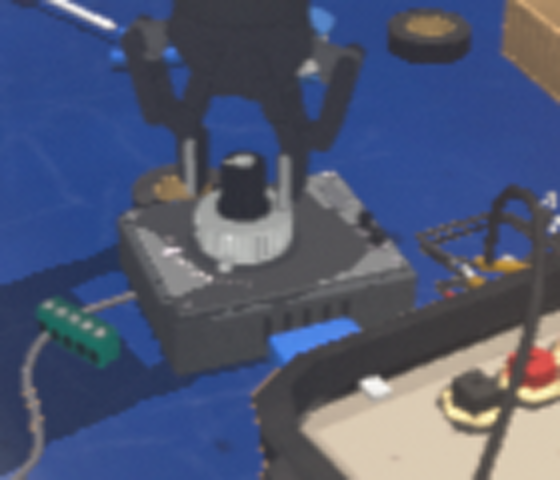

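```bash
python3 - <<'E'
from h import *
c=get_calibration("side")
for z in(.05,.056,.062,.068,.074,.101):print(z,(proj(c,[[.5375,.282,z],[.4955,.306,z],[.5165,.294,z]])-[250,160])*4)
E
python3 st.py
```

```text
0.05 [[281.49571633 240.77697022]
 [204.52602789 227.35258133]
 [242.74269205 234.01800212]]
0.056 [[281.56433743 232.3153418 ]
 [204.32166274 218.96103407]
 [242.67291104 225.59149286]]
0.062 [[281.63345218 223.79284107]
 [204.11584791 210.50996011]
 [242.60263156 217.10478938]]
0.068 [[281.70306593 215.20880881]
 [203.90856789 201.99872382]
 [242.53184823 208.55724439]]
0.074 [[281.77318411 206.56257621]
 [203.699807   193.42668046]
 [242.46055564 199.94820127]]
0.101 [[282.0951076  166.86637315]
 [202.7416247  154.08224034]
 [242.1332869  160.42837944]]
2.625 [0.5163 0.2939 0.048 ] yaw_y 2.6279 J [ 0.42  0.64  1.58  0.    0.92 -2.21] [0.45 0.75 0.43] [-0.021  0.016 -0.04 ] 0.04873867182895783 0.0
```

View pics/w2.png

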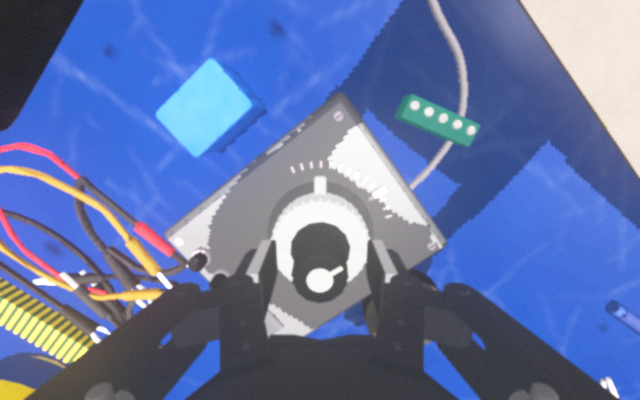

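The pads closed to 48.7 mm with no force, and their tips sit just above the ring's top edge, so I need to go lower.

```bash
python3 -m jog '[[[0,0,0,0,0],[0,0,0,0,0],[0,0,0,0,0],[0,0,6,0,0],[0,0,12,0,0]]]' 40; python3 -m jog '[[[0,0,0,0,60],[0,0,0,0,110],[0,0,0,0,110],[0,0,0,0,110],[0,0,0,0,110]]]' 40; python3 st.py
```

```text
time_s: 3.25
tool_pos: [0.5161, 0.2939, 0.0353]
tcp_rot: [-0.0, -0.504, 0.863, 0.0]
ft_force: [-0.1, -0.0, -0.1]
finger_gap: 0.0858
finger_force: 0.0
time_s: 3.88
tool_pos: [0.5171, 0.2936, 0.0365]
tcp_rot: [0.001, -0.504, 0.863, -0.001]
ft_force: [1.8, -5.8, 6.8]
finger_gap: 0.053
finger_force: 40.5
3.875 [0.5171 0.2936 0.0365] yaw_y 2.6281 J [ 0.42  0.66  1.59 -0.    0.9  -2.21] [ 1.84 -5.82  6.81] [-1.13  -0.542 -0.071] 0.052979140965341405 40.53515911102295
```

```bash
python3 -m jog '[[[0,0,0,4,110],[0,0,0,10,110],[0,0,0,16,110],[0,0,0,21,110],[0,0,0,26,110]]]' 50; python3 st.py;python3 -m jog '[[[0,0,0,6,110],[0,0,0,12,110],[0,0,0,18,110],[0,0,0,24,110],[0,0,0,26,110]]]' 50; python3 st.py
```

```text
time_s: 4.5
tool_pos: [0.5171, 0.2935, 0.0367]
tcp_rot: [0.001, -0.296, 0.955, -0.0]
ft_force: [1.6, -7.1, 8.3]
finger_gap: 0.0522
finger_force: 50.5
4.5 [0.5171 0.2935 0.0367] yaw_y 2.1719 J [ 0.42  0.66  1.59 -0.    0.9  -1.75] [ 1.58 -7.06  8.29] [-1.306 -0.474  0.389] 0.052239717651582265 50.48118352890015
time_s: 5.12
tool_pos: [0.5171, 0.2935, 0.0366]
tcp_rot: [0.001, -0.074, 0.997, -0.0]
ft_force: [1.9, -7.0, 9.6]
finger_gap: 0.0526
finger_force: 50.6
5.125 [0.5171 0.2935 0.0366] yaw_y 1.7188 J [ 0.42  0.66  1.59 -0.    0.9  -1.3 ] [ 1.91 -7.05  9.61] [-1.496 -0.353  0.38 ] 0.052555753544243314 50.56941568851471
```

Run:
```python
from h import *
c=get_calibration("wrist");im=get_image("wrist");np.savez("w3.npz",**c);cv2.imwrite("pics/w3.png",im[:,:,::-1])
crop(im,240,140,400,300,3.75,"pics/c3.png")
```

```text
(no output)
```

View pics/c3.png

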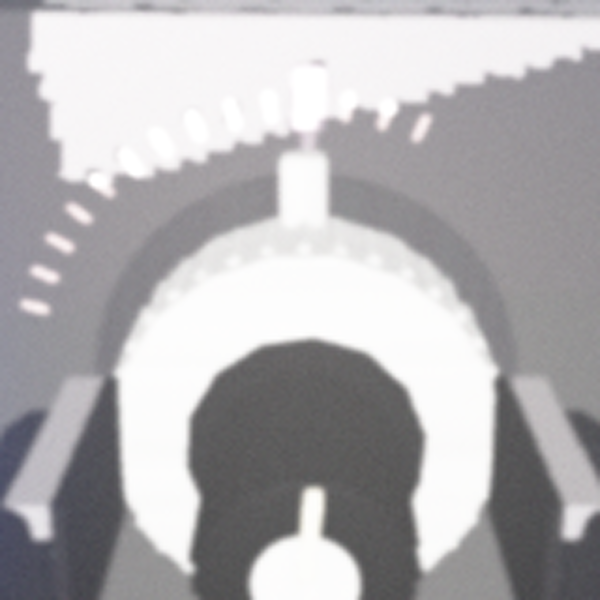

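The tab tip (304,153) lines up with the index (308,140), within about 1 mm, and the knob pointer hasn't moved. I'll release, raise and pre-turn for the knob.

```bash
python3 -m jog '[[[0,0,0,0,90],[0,0,0,0,0],[0,0,0,0,0],[0,0,0,0,0],[0,0,-2,0,0]]]' 20;  python3 -m jog '[[[0,0,-18,0,0],[-1,-1,-35,8,0],[-1,-1,-35,16,0],[-1,-1,-35,24,0],[-1,-1,-35,30,0]]]' 20; python3 -m jog '[[[0,0,0,0,80],[0,0,0,0,120],[0,0,0,0,160],[0,0,0,0,200],[0,0,0,0,200]]]' 20;python3 -m jog '[[[0,0,0,0,200],[0,0,0,0,200]]]' 20; python3 st.py
```

```text
time_s: 5.8
tool_pos: [0.5161, 0.2939, 0.0378]
tcp_rot: [-0.0, -0.075, 0.997, -0.0]
ft_force: [0.2, 0.3, 0.5]
finger_gap: 0.0854
finger_force: 0.0
time_s: 6.42
tool_pos: [0.5173, 0.2932, 0.073]
tcp_rot: [0.0, 0.188, 0.982, 0.0]
ft_force: [-0.3, 0.1, -0.4]
finger_gap: 0.0851
finger_force: 0.0
time_s: 7.05
tool_pos: [0.5174, 0.2932, 0.073]
tcp_rot: [0.0, 0.186, 0.983, 0.0]
ft_force: [-0.1, 1.7, 2.9]
finger_gap: 0.0236
finger_force: 19.5
time_s: 7.3
tool_pos: [0.5174, 0.2932, 0.073]
tcp_rot: [0.0, 0.186, 0.983, 0.0]
ft_force: [-1.1, 1.3, 4.4]
finger_gap: 0.0235
finger_force: 19.6
7.3 [0.5174 0.2932 0.073 ] yaw_y 1.197 J [ 0.42  0.61  1.56  0.    0.97 -0.78] [-1.14  1.31  4.42] [ 0.082  0.133 -0.019] 0.023549426649376728 19.632432460784912
```

```bash
cat > tq.py <<'E'
from h import *
import sys
L=[]
for i in range(int(sys.argv[1]) if len(sys.argv)>1 else 8):
    get_image("wrist") if i else 0
    s=bot.read_state();L.append(np.r_[s['ft_torque'][2],s['ft_force']])
L=np.array(L);M=rot(s['tcp_rot']).as_matrix()
print("t",s['time_s'],"tz",L[:,0].mean().round(4),"sd",L[:,0].std().round(3),"F",L[:,1:].mean(0).round(1),"yaw",np.degrees(np.arctan2(M[1,1],M[0,1])).round(2),"gap",s['finger_gap'].round(4),"tau6",s['tau'][5].round(4))
E
python3 tq.py; python3 -m jog '[[[0,0,0,-3,200],[0,0,0,-6,200],[0,0,0,-9,200],[0,0,0,-12,200],[0,0,0,-15,200]]]' 20 >/dev/null; python3 tq.py
```

```text
Traceback (most recent call last):
  File "tq.py", line 8, in <module>
    print("t",s['time_s'],"tz",L[:,0].mean().round(4),"sd",L[:,0].std().round(3),"F",L[:,1:].mean(0).round(1),"yaw",np.degrees(np.arctan2(M[1,1],M[0,1])).round(2),"gap",s['finger_gap'].round(4),"tau6",s['tau'][5].round(4))
                                                                                                                                                                         ^^^^^^^^^^^^^^^^^^^^^
AttributeError: 'float' object has no attribute 'round'
Traceback (most recent call last):
  File "tq.py", line 8, in <module>
    print("t",s['time_s'],"tz",L[:,0].mean().round(4),"sd",L[:,0].std().round(3),"F",L[:,1:].mean(0).round(1),"yaw",np.degrees(np.arctan2(M[1,1],M[0,1])).round(2),"gap",s['finger_gap'].round(4),"tau6",s['tau'][5].round(4))
                                                                                                                                                                         ^^^^^^^^^^^^^^^^^^^^^
AttributeError: 'float' object has no attribute 'round'
```

```bash
sed -i "s/s\['finger_gap'\].round(4)/round(s['finger_gap'],4)/" tq.py; python3 tq.py; python3 -m jog '[[[0,0,0,-2,200],[0,0,0,-4,200],[0,0,0,-6,200]]]' >/dev/null; python3 tq.py
```

```text
t 8.975 tz -0.0064 sd 0.034 F [-0.8  1.3  5.1] yaw 83.52 gap 0.0238 tau6 -0.0066
t 9.7 tz -0.0252 sd 0.031 F [-0.6  1.2  5.2] yaw 89.52 gap 0.0235 tau6 -0.0254
```

```bash
python3 -m jog '[[[0,0,0,-1,200],[0,0,0,-2,200]]]' >/dev/null; python3 tq.py 3; python3 -m jog '[[[0,0,0,-1,200],[0,0,0,-2,200]]]' >/dev/null;  python3 tq.py 1; python3 -m jog '[[[0,0,0,0,200]]]' >/dev/null;  python3 tq.py 1;python3 -m jog '[[[0,0,0,0,200]]]' >/dev/null;  python3 tq.py 1
```

```text
t 10.05 tz -0.063 sd 0.007 F [-0.8  1.7  5.4] yaw 91.55 gap 0.0235 tau6 -0.4061
t 10.3 tz -0.0608 sd 0.0 F [-0.   1.4  5.9] yaw 93.55 gap 0.024 tau6 0.3905
t 10.425 tz -0.0132 sd 0.0 F [-1.1  1.8  5.4] yaw 93.54 gap 0.0239 tau6 -0.2969
t 10.55 tz -0.0371 sd 0.0 F [-0.1  1.6  5.1] yaw 93.52 gap 0.0238 tau6 -0.0479
```

```bash
cat >> tq.py <<'E'
sys.exit(L[:,0].mean()<-.14)
E
J="python3 -m jog"; T="python3 tq.py 2"
python3 -m jog '[[[0,0,0,-0.5,200],[0,0,0,-1,200],[0,0,0,-1.5,200],[0,0,0,-2,200]]]' >/dev/null; python3 tq.py 2 && python3 -m jog '[[[0,0,0,-0.5,200],[0,0,0,-1,200],[0,0,0,-1.5,200],[0,0,0,-2,200]]]' >/dev/null && python3 tq.py 2 && python3 -m jog '[[[0,0,0,-0.5,200],[0,0,0,-1,200],[0,0,0,-1.5,200],[0,0,0,-2,200]]]' >/dev/null && python3 tq.py 2 && python3 -m jog '[[[0,0,0,-0.5,200],[0,0,0,-1,200],[0,0,0,-1.5,200],[0,0,0,-2,200]]]' >/dev/null && python3 tq.py 2
```

```text
t 11.1 tz -0.0607 sd 0.019 F [-1.3  2.   4.4] yaw 95.57 gap 0.0236 tau6 0.1139False
```

```bash
sed -i 's/^sys.exit.*/sys.exit(int(L[:,0].mean()<-.14))/' tq.py
python3 -m jog '[[[0,0,0,-0.5,200],[0,0,0,-1,200],[0,0,0,-1.5,200],[0,0,0,-2,200]]]' >/dev/null; python3 tq.py 2 && python3 -m jog '[[[0,0,0,-0.5,200],[0,0,0,-1,200],[0,0,0,-1.5,200],[0,0,0,-2,200]]]' >/dev/null && python3 tq.py 2 && python3 -m jog '[[[0,0,0,-0.5,200],[0,0,0,-1,200],[0,0,0,-1.5,200],[0,0,0,-2,200]]]' >/dev/null && python3 tq.py 2 && python3 -m jog '[[[0,0,0,-0.5,200],[0,0,0,-1,200],[0,0,0,-1.5,200],[0,0,0,-2,200]]]' >/dev/null && python3 tq.py 2
```

```text
t 11.65 tz -0.0214 sd 0.048 F [-0.5  1.8  5.3] yaw 97.57 gap 0.0236 tau6 0.1138
t 12.2 tz -0.071 sd 0.017 F [-0.4  2.7  5.2] yaw 99.57 gap 0.0235 tau6 0.1138
t 12.75 tz -0.104 sd 0.025 F [-1.1  2.5  4.8] yaw 101.57 gap 0.0238 tau6 0.1143
t 13.3 tz -0.0763 sd 0.006 F [-0.7  2.   4.8] yaw 103.57 gap 0.0234 tau6 0.1135
```

```bash
sed -i "s/^sys.exit.*/sys.exit(int(L[:,0].mean()<-.14 or abs(s['tau'][5]-.1138)>.01))/" tq.py
python3 -m jog '[[[0,0,0,-0.5,200],[0,0,0,-1,200],[0,0,0,-1.5,200],[0,0,0,-2,200]]]' >/dev/null; python3 tq.py 2 && python3 -m jog '[[[0,0,0,-0.5,200],[0,0,0,-1,200],[0,0,0,-1.5,200],[0,0,0,-2,200]]]' >/dev/null && python3 tq.py 2 && python3 -m jog '[[[0,0,0,-0.5,200],[0,0,0,-1,200],[0,0,0,-1.5,200],[0,0,0,-2,200]]]' >/dev/null && python3 tq.py 2 && python3 -m jog '[[[0,0,0,-0.5,200],[0,0,0,-1,200],[0,0,0,-1.5,200],[0,0,0,-2,200]]]' >/dev/null && python3 tq.py 2 && python3 -m jog '[[[0,0,0,-0.5,200],[0,0,0,-1,200],[0,0,0,-1.5,200],[0,0,0,-2,200]]]' >/dev/null && python3 tq.py 2 && python3 -m jog '[[[0,0,0,-0.5,200],[0,0,0,-1,200],[0,0,0,-1.5,200],[0,0,0,-2,200]]]' >/dev/null && python3 tq.py 2
```

```text
t 13.85 tz -0.0805 sd 0.005 F [-0.7  2.7  5.3] yaw 105.57 gap 0.0237 tau6 0.1133
t 14.4 tz -0.0857 sd 0.017 F [-1.   3.2  5. ] yaw 107.57 gap 0.0236 tau6 0.1132
t 14.95 tz -0.0682 sd 0.001 F [-1.1  2.6  4.8] yaw 109.57 gap 0.0239 tau6 0.113
t 15.5 tz -0.0444 sd 0.02 F [-1.5  2.8  5.8] yaw 111.57 gap 0.0239 tau6 0.113
t 16.05 tz -0.0626 sd 0.014 F [-1.   2.9  5.1] yaw 113.57 gap 0.0242 tau6 0.113
t 16.6 tz -0.0287 sd 0.021 F [-1.1  2.9  5. ] yaw 115.57 gap 0.024 tau6 0.1129
```

```bash
python3 -m jog '[[[0,0,0,-0.5,200],[0,0,0,-1,200],[0,0,0,-1.5,200],[0,0,0,-2,200]]]' >/dev/null; python3 tq.py 2 && python3 -m jog '[[[0,0,0,-0.5,200],[0,0,0,-1,200],[0,0,0,-1.5,200],[0,0,0,-2,200]]]' >/dev/null && python3 tq.py 2 && python3 -m jog '[[[0,0,0,-0.5,200],[0,0,0,-1,200],[0,0,0,-1.5,200],[0,0,0,-2,200]]]' >/dev/null && python3 tq.py 2 && python3 -m jog '[[[0,0,0,-0.5,200],[0,0,0,-1,200],[0,0,0,-1.5,200],[0,0,0,-2,200]]]' >/dev/null && python3 tq.py 2 && python3 -m jog '[[[0,0,0,-0.5,200],[0,0,0,-1,200],[0,0,0,-1.5,200],[0,0,0,-2,200]]]' >/dev/null && python3 tq.py 2 && python3 -m jog '[[[0,0,0,-0.5,200],[0,0,0,-1,200],[0,0,0,-1.5,200],[0,0,0,-2,200]]]' >/dev/null && python3 tq.py 2
```

```text
t 17.15 tz -0.0362 sd 0.025 F [-1.3  2.6  5.4] yaw 117.57 gap 0.0237 tau6 0.1129
t 17.7 tz -0.0868 sd 0.025 F [-1.9  3.   4.9] yaw 119.57 gap 0.0237 tau6 0.113
t 18.25 tz -0.0816 sd 0.008 F [-1.1  3.3  4.9] yaw 121.57 gap 0.0241 tau6 0.1128
t 18.8 tz -0.049 sd 0.054 F [-1.6  3.6  4.7] yaw 123.57 gap 0.0237 tau6 0.1128
t 19.35 tz -0.0734 sd 0.022 F [-1.   3.7  5.5] yaw 125.57 gap 0.0239 tau6 0.1129
t 19.9 tz -0.0625 sd 0.018 F [-2.2  3.5  4.6] yaw 127.57 gap 0.0237 tau6 0.1128
```

```bash
python3 -m jog '[[[0,0,0,-0.5,200],[0,0,0,-1,200],[0,0,0,-1.5,200],[0,0,0,-2,200]]]' >/dev/null; python3 tq.py 2 && python3 -m jog '[[[0,0,0,-0.5,200],[0,0,0,-1,200],[0,0,0,-1.5,200],[0,0,0,-2,200]]]' >/dev/null && python3 tq.py 2 && python3 -m jog '[[[0,0,0,-0.5,200],[0,0,0,-1,200],[0,0,0,-1.5,200],[0,0,0,-2,200]]]' >/dev/null && python3 tq.py 2 && python3 -m jog '[[[0,0,0,-0.5,200],[0,0,0,-1,200],[0,0,0,-1.5,200],[0,0,0,-2,200]]]' >/dev/null && python3 tq.py 2 && python3 -m jog '[[[0,0,0,-0.5,200],[0,0,0,-1,200],[0,0,0,-1.5,200],[0,0,0,-2,200]]]' >/dev/null && python3 tq.py 2 && python3 -m jog '[[[0,0,0,-0.5,200],[0,0,0,-1,200],[0,0,0,-1.5,200],[0,0,0,-2,200]]]' >/dev/null && python3 tq.py 2
```

```text
t 20.45 tz -0.0306 sd 0.057 F [-1.8  2.9  4.9] yaw 129.57 gap 0.0237 tau6 0.1129
t 21.0 tz -0.0637 sd 0.011 F [-1.8  3.3  4.8] yaw 131.57 gap 0.024 tau6 0.1128
t 21.55 tz -0.0954 sd 0.041 F [-1.   3.9  5.2] yaw 133.57 gap 0.0236 tau6 0.113
t 22.1 tz -0.105 sd 0.012 F [-1.3  3.1  5.2] yaw 135.57 gap 0.0236 tau6 0.113
t 22.65 tz -0.0687 sd 0.025 F [-1.6  3.1  5. ] yaw 137.57 gap 0.0237 tau6 0.113
t 23.2 tz -0.116 sd 0.012 F [-1.7  3.6  5.9] yaw 139.57 gap 0.0238 tau6 0.113
```

```bash
python3 tq.py 14; python3 -m jog '[[[0,0,0,-0.3,200]]]' >/dev/null; python3 tq.py 1;python3 -m jog '[[[0,0,0,-0.3,200]]]' >/dev/null; python3 tq.py 1;python3 -m jog '[[[0,0,0,-0.3,200]]]' >/dev/null; python3 tq.py 1;python3 -m jog '[[[0,0,0,-0.3,200]]]' >/dev/null; python3 tq.py 1;python3 -m jog '[[[0,0,0,-0.3,200]]]' >/dev/null; python3 tq.py 1;python3 -m jog '[[[0,0,0,-0.3,200]]]' >/dev/null; python3 tq.py 1
```

```text
t 23.85 tz -0.0625 sd 0.035 F [-1.7  3.9  5.3] yaw 139.53 gap 0.0235 tau6 -0.0485
t 23.975 tz -0.1559 sd 0.0 F [-1.8  3.3  4.1] yaw 139.83 gap 0.0234 tau6 0.1336
t 24.1 tz -0.1677 sd 0.0 F [-1.7  3.9  4.9] yaw 140.14 gap 0.0239 tau6 0.06
t 24.225 tz -0.1103 sd 0.0 F [-0.4  2.7  5.5] yaw 140.44 gap 0.0239 tau6 0.0568
t 24.35 tz -0.0839 sd 0.0 F [-1.9  4.5  4.2] yaw 140.74 gap 0.0238 tau6 0.0567
t 24.475 tz -0.0813 sd 0.0 F [-1.2  3.5  4.9] yaw 141.04 gap 0.0236 tau6 0.0565
t 24.6 tz -0.0427 sd 0.0 F [-1.1  3.7  4.5] yaw 141.34 gap 0.0236 tau6 0.0555
```

Run:
```python
from h import *
c=get_calibration("wrist");im=get_image("wrist");np.savez("w4.npz",**c);cv2.imwrite("pics/w4.png",im[:,:,::-1])
crop(im,240,160,400,300,5,"pics/c4.png")
d=dict(np.load("w3.npz"));print(c['eye'])
for p in ([.517,.293,.101],[.505,.2915,.101]):print(proj(c,p),proj(d,p))
```

```text
[0.47163582 0.23812398 0.24098942]
[[318.93410903 252.83307347]] [[317.03460049 295.64593274]]
[[334.71712204 238.12088155]] [[317.63649169 270.15546098]]
```

View pics/w4.png

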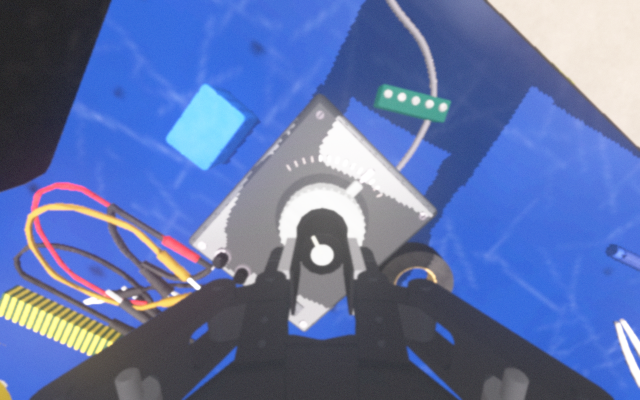

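The knob pointer runs from (322,254) to about (313,235), so it has turned, and the tab at (355,187) is still at the index.

Run:
```python
from h import *
c=dict(np.load("w4.npz"));im=cv2.imread("pics/w4.png")[:,:,::-1]
g=im[215:275,300:345].min(2)
n,l,st,ce=cv2.connectedComponentsWithStats((g>150).astype(np.uint8));
for i in range(1,n):
  if st[i,4]>60:
    ys,xs=np.nonzero(l==i);P=ray(c,np.c_[xs+300,ys+215],.101)[:,:2];cc=np.median(P,0)
    for k in range(4): cc=P[np.linalg.norm(P-cc,axis=1)<.0065].mean(0)
    far=P[np.linalg.norm(P-cc,axis=1)>.008];d=(far-cc).mean(0) if len(far) else [0,0]
    print(st[i],cc,len(far),np.arctan2(-d[1],-d[0]))
p=ray(c,[[322,254],[312.5,234.5]],.101)[:,:2];d=p[1]-p[0];print(np.linalg.norm(d),np.arctan2(-d[1],-d[0]))
```

```text
[ 10  21  24  30 461] [0.51630979 0.29447994] 36 1.340060475969525
0.012518100479144966 1.312856539232257
```

```bash
cat > r.py <<'E'
from plant import bot
import sys,numpy as np
v=bot.read_state()['ft_torque'][2];open("log.txt","a").write(f"{v}\n")
if v<-.24: print("HIGH",v);sys.exit(1)
E
rm -f log.txt
python3 -m jog '[[[0,0,0,-0.1,200]]]' >/dev/null && python3 r.py && python3 -m jog '[[[0,0,0,-0.1,200]]]' >/dev/null && python3 r.py && python3 -m jog '[[[0,0,0,-0.1,200]]]' >/dev/null && python3 r.py && python3 -m jog '[[[0,0,0,-0.1,200]]]' >/dev/null && python3 r.py && python3 -m jog '[[[0,0,0,-0.1,200]]]' >/dev/null && python3 r.py && python3 -m jog '[[[0,0,0,-0.1,200]]]' >/dev/null && python3 r.py && python3 -m jog '[[[0,0,0,-0.1,200]]]' >/dev/null && python3 r.py && python3 -m jog '[[[0,0,0,-0.1,200]]]' >/dev/null && python3 r.py && python3 -m jog '[[[0,0,0,-0.1,200]]]' >/dev/null && python3 r.py && python3 -m jog '[[[0,0,0,-0.1,200]]]' >/dev/null && python3 r.py && python3 -m jog '[[[0,0,0,-0.1,200]]]' >/dev/null && python3 r.py && python3 -m jog '[[[0,0,0,-0.1,200]]]' >/dev/null && python3 r.py
python3 - <<'E'
import numpy as np;L=np.loadtxt("log.txt");print(L.round(3),L.mean())
E
python3 tq.py 10
```

```text
[-0.059 -0.107 -0.098 -0.105 -0.061 -0.058 -0.07  -0.111 -0.066 -0.131
 -0.1   -0.098] -0.08869719030490399
t 26.6 tz -0.0615 sd 0.019 F [-1.8  3.8  5.3] yaw 142.53 gap 0.0236 tau6 -0.061
```

```bash
python3 -m jog '[[[0,0,0,-0.5,200],[0,0,0,-1,200],[0,0,0,-1.5,200],[0,0,0,-2,200]]]' >/dev/null; python3 tq.py 2; python3 tq.py 8
```

```text
t 27.15 tz -0.0849 sd 0.02 F [-2.1  4.1  5.4] yaw 144.57 gap 0.0238 tau6 0.0958
t 27.5 tz -0.0752 sd 0.023 F [-2.   3.9  5.2] yaw 144.53 gap 0.024 tau6 -0.0616
```

The joint-6 torque, repeatable at 0.113 until now, has dropped to 0.096, so the sprung stop has been met. I'll go one more step to confirm the slope.

```bash
python3 -m jog '[[[0,0,0,-0.5,200],[0,0,0,-1,200],[0,0,0,-1.5,200],[0,0,0,-2,200]]]' >/dev/null; python3 tq.py 2; python3 tq.py 8
```

```text
t 28.05 tz -0.0837 sd 0.032 F [-1.2  3.8  5.4] yaw 146.57 gap 0.0242 tau6 0.0846
t 28.4 tz -0.0782 sd 0.029 F [-1.8  4.   5.1] yaw 146.53 gap 0.0237 tau6 -0.0727
```

```bash
python3 -m jog '[[[0,0,0,-0.3,200],[0,0,0,-0.6,200],[0,0,0,-0.9,200],[0,0,0,-0.9,200],[0,0,0,-0.9,200]]]' >/dev/null; python3 tq.py 8; python3 -m jog '[[[0,0,0,0,140],[0,0,0,0,120],[0,0,0,0,100],[0,0,0,0,60],[0,0,0,0,0]]]'; python3 -m jog '[[[0,0,0,0,0],[0,0,-20,0,0],[0,0,-50,0,0],[0,0,-80,0,0],[0,0,-80,0,0]]]'
python3 - <<'E'
from h import *
c=get_calibration("wrist");im=get_image("wrist");cv2.imwrite("pics/w5.png",im[:,:,::-1]);np.savez("w5.npz",**c)
crop(im,240,110,400,230,5,"pics/c5.png")
E
```

```text
t 29.375 tz -0.0784 sd 0.02 F [-2.3  3.9  5.2] yaw 147.43 gap 0.0234 tau6 -0.0802
time_s: 30.0
tool_pos: [0.5173, 0.2931, 0.0728]
tcp_rot: [-0.0, -0.481, 0.877, -0.0]
ft_force: [0.5, 0.6, -0.9]
finger_gap: 0.0812
finger_force: 0.0
time_s: 30.62
tool_pos: [0.5186, 0.2937, 0.1551]
tcp_rot: [0.002, -0.481, 0.877, -0.0]
ft_force: [-0.2, 0.2, -0.2]
finger_gap: 0.0855
finger_force: 0.0
```

View pics/c5.png

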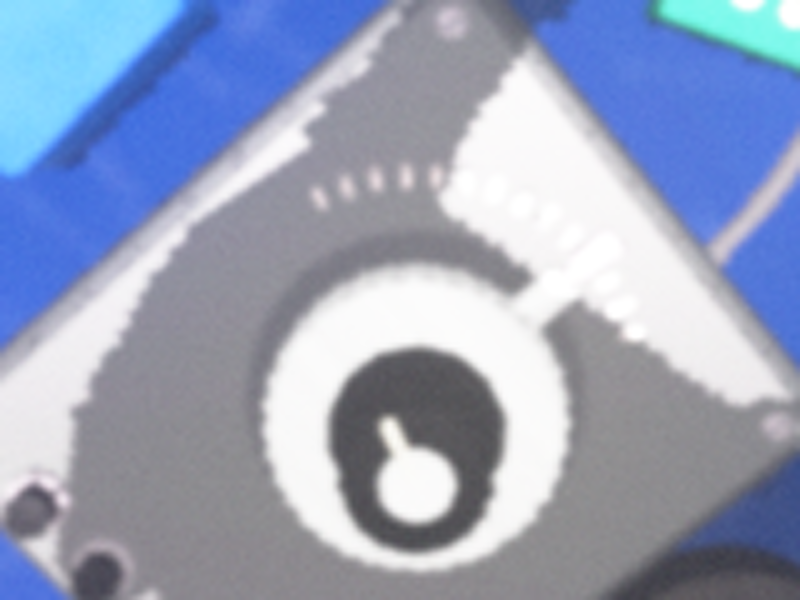

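The tab (550,290) is in line with the index (600,245), and the knob pointer runs from (417,484) to (385,420). A quick numeric check that the knob hasn't sprung back, then I'll hand in.

Run:
```python
from h import *
c=dict(np.load("w5.npz"))
f=lambda p:np.array(p)/5+[240,110]-.4
p=ray(c,f([[417,484],[384,418]]),.101)[:,:2];d=p[1]-p[0];print(np.linalg.norm(d),np.arctan2(-d[1],-d[0]))
t=ray(c,f([[563,276]]),.0535)[0,:2];n=ray(c,f([[577,265],[612,235]]),.049)[:,:2]
for q in[t,*n]:
  d=q-[.5164,.2937];print(np.linalg.norm(d),np.arctan2(-d[1],-d[0]))
```

```text
0.012399964977571202 1.4499196205304477
0.03832512402439965 0.16468950000782875
0.0415787696653174 0.1393173832233995
0.05028712956190621 0.142733949127532
```

```bash
python3 -c "
from plant import bot
print(bot.close_job())"
```

```text
the job is handed in; nothing more can be done
None
```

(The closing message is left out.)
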